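# Put the snuffer and the stick lighter back in the candle-care tray

### The arm

A 7-joint arm with a two-finger parallel gripper is mounted at the origin on the work surface. World frame = base frame: x ahead of the robot, y to its left, z up, the work surface at z = 0. Lengths are in m, angles in rad, forces in N, time in s.
With the tool pointing down it reaches from about 0.4 to 0.875 m from the base axis. Payload 19.3 kg.
Tool frame: the origin (TCP) lies on the centre line of the jaws, within the pads' length; the fingertips stand 19 mm ahead of it and the grasp point (between the pads) is the TCP (bot.nose_length is the distance from the TCP to the fingertips, in m); y points along the fingers, z is the direction in which the jaws open and shut, and the axes are right-handed (so a half turn about y gives the same grasp; the last joint's range is limited). The gripper opens to 85 mm and grips with 20 to 120 N. Pads are 22 mm wide; open, the fingers measure 114 mm over their backs; the gripper's body (76 mm by 85 mm) begins 54 mm behind the grasp point. The pads swing forward as they close: fully open they stand 13 mm farther back than shut.
Start: joints at [-0.07, 0.521, -0.036, 1.599, 0.021, 1.021, -0.113], TCP at [0.625, -0, 0.25] pointing down, gripper open.
Joint ranges: [-2.91, 2.91], [-0.3, 2.13], [-1.5, 1.42], [0.17, 2.43], [-1.26, 4.41], [0.16, 1.93], [-2.52, 2.52]. Speed limits (rad/s): [1.89, 1.89, 2.39, 2.39, 3.01, 3.01, 3.01].

### API

Orientations are given as [roll, pitch, yaw] about the fixed x, y, z axes, in that order (R = Rz(yaw) Ry(pitch) Rx(roll)).
In Python, from workcell import observe, cams, workorder, bot gives the robot as it stands. The module is installed in compiled form; this text tells all that it offers.
- The arm moves only by the tool apply_moves, never from a script. Its arguments are lists of equal length, an entry for each row: "jaw": the opening, from -1 (shut) to 1 (fully open), so that 0 is half open; "translation": the shift along the world's x, y, z in m, a list of three; "angular": the turn, a rotation vector about the world's x, y, z in degrees, a list of three. In form: {"jaw": [jaw, ...], "translation": [[x, y, z], ...], "angular": [[ax, ay, az], ...]}. A call has 1 to 5 rows; each row is the pose to reach, as a shift and turn from the pose commanded when the call began; what a row does not reach only later rows make up. A row lasts 1/10 s, in which the tool goes at most 50 mm and 8.59 degrees, less where a joint would pass 70% of its speed; a pose out of reach is approached as far as the arm can. A call with a gripper value outside its range is refused whole. The fingers move at their own pace and stop on an object; "newtons" is the grip in N (left out, the last holds). Time passes only in rows, so rows that repeat a pose let the fingers close. It gives the time, the measured TCP pose, the force and the opening at its end, in the units of the state.
- observe(): the state, without advancing time (a new reading comes with each control period).
- cams.grab_frame(name): name is "scene" or "side" or "wrist"; returns a dict with "pixels" (420x560x3 uint8, red, green, blue), "mtx" (3x3 intrinsics, pixels), "R" (3x3) and "t" (3): a world point X has camera coordinates R X + t. Camera axes: x right, y down, z forward; pixel columns grow to the right and rows downward; lengths in m; the calibration is good to about 2 mm. The wrist camera is an equidistant fisheye: a pixel r from the principal point sees the ray r / f radians off the axis. A picture is of the moment at which its call begins. There is no depth.
- workorder.job_done(): hands the job in, once; it reports no verdict.
The state is a dict: "clock": time; "qpos": joint angles; "qd": joint speeds; "joint_efforts": joint torques, N m; "position": TCP position; "tool_rot": TCP orientation; "force": force on the tool from outside, world axes, zero at the start; "moment": the same for the moment, N m; "grip_width": finger opening in m.
Only numpy, scipy, OpenCV 4.12 (cv2) and the standard library are available. Lean on these libraries where they do the work, as an engineer would, in place of code of your own. Each camera call takes 0.05 s, during which the arm holds its last target. There are 200 camera calls.

### The job

Put the candle snuffer and the stick lighter back in their own cut-out pockets in the wooden tray, each lying flat on its pocket's floor and let go there. Lay them in, do not drop them from a height; leave the wick dipper, the plain white pillar candle and the matchbox where they are.

Things in the scene. Friction and masses are not known exactly. Their poses are not given: they have to be found in the camera images.
- tray: Fixed wooden tray, 260 (x) by 200 (y) by 14 mm high, with two dark-floored pockets 9 mm deep along its x, their centre lines 100 mm apart: the snuffer's at +y, the lighter's at -y. Each is 16 to 20 mm larger than its tool, across and along. Origin: centre of its underside; x towards the bell and neck ends, z up.
- snuffer_pocket (a point): Point on the floor of the snuffer's pocket (5 mm above the tray's underside, 9 mm below its rim) over which snuffer_grip lies when the snuffer is centred in its pocket; axes as the tray's: the bell end is towards +x. The handle's slot is 36 mm wide.
- bell_pocket (a point): Centre of the floor of the 68 mm square end of the snuffer's pocket, 95 mm along +x from snuffer_pocket.
- lighter_pocket (a point): Point on the floor of the lighter's pocket (5 mm above the tray's underside, 9 mm below its rim) over which lighter_grip lies when the lighter is centred in its pocket; axes as the tray's: the neck is towards +x. The body's slot is 46 mm wide.
- neck_pocket (a point): Point on the floor of the lighter pocket's narrow part (26 mm wide), 110 mm along +x from lighter_pocket.
- snuffer: The loose candle snuffer: straight dark-wood handle 90 mm long, 18 mm wide, 24 mm high, with a thin dark bent steel stem to a dark steel bell, 50 mm across and 37 mm high, standing mouth down. 180 mm long in all, 110 g. Origin: on the underside below snuffer_grip; x towards the bell, z up.
- snuffer_grip (a point): Where to grasp the snuffer: on the handle's centre line, half-way up (12 mm above the underside), near the centre of mass; the handle runs from 60 mm behind it to 30 mm ahead. x towards the bell, z up.
- snuffer_bell (a point): Axis of the snuffer's bell, 95 mm along +x from snuffer_grip, 12 mm above the underside.
- lighter: The loose stick lighter: black plastic body 115 mm long, 30 mm wide, 26 mm high, with a steel neck 10 mm thick and 90 mm long. 205 mm long in all, 100 g. Origin: on the underside below lighter_grip; x towards the neck's tip, z up.
- lighter_grip (a point): Where to grasp the lighter: on the body's centre line, half-way up (13 mm above the underside), near the centre of mass; the body runs from 70 mm behind it to 45 mm ahead. x towards the neck's tip, z up.
- lighter_neck (a point): Point on the lighter's neck, 110 mm along +x from lighter_grip, 13 mm above the underside.
- dipper_center (a point): Bystander, leave alone: the wick dipper, with the same dark-wood handle as the snuffer but a thin straight steel rod with a small hook and no bell; 197 mm long. Point on its handle, 12 mm up; x towards the hook.
- pillar: Bystander, leave alone: plain white pillar candle 60 mm across, 90 mm high. Origin: centre of its underside.
- matchbox: Bystander, leave alone: red matchbox 110 by 62 by 24 mm. Origin: centre of its underside.
There are look-alikes about, which are no part of the job. What is shaped like the lighter but green or orange is not meant.

How it is judged:
By the outcome, as a careful person would: the job done as asked, in the order asked, and still so for the second after the job is handed in, with the robot touching nothing.
It also fails if it takes over 58 s, if anything falls off the work surface, if the arm or the gripper's body presses on something with over 40 N, if the wrist force passes 120 N, or if a joint passes its speed limit or range.

## Working session

There is one attempt and no reset: what is moved stays moved. The work goes in short steps, Python scripts to look and compute and a tool call to move; the robot and the scene stay as the last step left them, time stands still between calls to the robot, and variables do not carry over. Pictures are saved under pics/ and viewed, about 8 in all and at most 12, crops included, and the job is handed in when it is done.

Besides the shell and the picture viewer there is one more tool, called after "Request:" as name(argument=value, ...), one argument or row to a line, values as JSON. apply_moves: Moves the arm, as the interface text tells. Its arguments: {"type":"object","properties":{"jaw":{"type":"array"},"translation":{"type":"array"},"angular":{"type":"array"},"newtons":{"type":"number"}},"required":["jaw","translation","angular"]}

```bash
mkdir -p pics; cat > h.py <<'E'
import numpy as np, cv2
from workcell import observe, cams, workorder, bot
def grab(n,name=None):
    f=cams.grab_frame(n)
    if name: cv2.imwrite(f'pics/{name}.png',f['pixels'][:,:,::-1]); np.savez(f'pics/{name}.npz',**{k:f[k] for k in('mtx','R','t','pixels')})
    return f
def ray(f,u,v,fish=False):
    K=f['mtx']; x=(u-K[0,2])/K[0,0]; y=(v-K[1,2])/K[1,1]
    if fish:
        r=np.hypot(x,y); s=np.sin(r)/max(r,1e-9); d=np.array([x*s,y*s,np.cos(r)])
    else: d=np.array([x,y,1.])
    R=np.array(f['R']); return -R.T@f['t'], R.T@d
def at(f,u,v,z,fish=False):
    c,d=ray(f,u,v,fish); return c+d*(z-c[2])/d[2]
def crop(name,u0,v0,u1,v1,s,out):
    p=np.load(f'pics/{name}.npz')['pixels'][v0:v1,u0:u1,::-1]
    cv2.imwrite(f'pics/{out}.png',cv2.resize(p,None,fx=s,fy=s,interpolation=cv2.INTER_CUBIC))
E
python3 - <<'E'
from h import *
a=grab('scene','s0');b=grab('wrist','w0');c=grab('side','d0')
for f in(a,b,c): print(f['mtx'].round(1).tolist(),(-f['R'].T@f['t']).round(3),f['R'].round(2).tolist())
print(observe())
E
```

```text
[[529.3, 0.0, 282.1], [0.0, 529.3, 217.6], [0.0, 0.0, 1.0]] [ 1.121 -0.308  1.189] [[0.47, 0.88, -0.01], [0.76, -0.41, -0.5], [-0.45, 0.22, -0.86]]
[[325.2, 0.0, 281.6], [0.0, 325.2, 206.6], [0.0, 0.0, 1.0]] [0.625 0.078 0.373] [[1.0, 0.0, -0.0], [0.0, -0.95, 0.3], [-0.0, -0.3, -0.95]]
[[384.5, 0.0, 282.9], [0.0, 384.5, 211.6], [0.0, 0.0, 1.0]] [ 0.512 -0.763  0.577] [[1.0, 0.0, 0.02], [0.02, -0.58, -0.82], [0.01, 0.82, -0.58]]
{'clock': 0.15, 'qpos': array([-0.07020512,  0.52189556, -0.03631971,  1.59982614,  0.02120432,
        1.02106781, -0.11280699]), 'qd': array([ 5.26146056e-04, -2.34382537e-03,  1.27698103e-03, -6.63127685e-04,
        6.20470579e-04,  6.30081959e-05, -1.23011868e-03]), 'joint_efforts': array([ 4.00798544e-04, -9.27376485e+01,  1.98035471e+00, -3.70049715e+01,
        1.79930578e-02,  6.46477114e-03, -1.41420460e-05]), 'position': array([ 6.24795239e-01, -2.78673011e-05,  2.49864748e-01]), 'tool_rot': array([-1.57160602e+00, -5.90975278e-05, -1.57081585e+00]), 'force': array([ 0.70836303, -0.15405951,  0.37146241]), 'moment': array([-0.00313779, -0.00354864,  0.00118449]), 'grip_width': 0.0857036882952687}
```

View pics/s0.png

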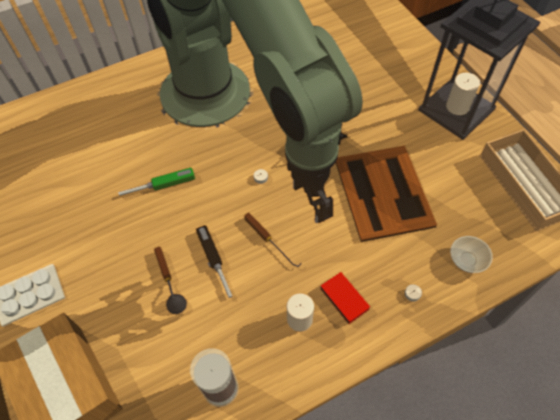

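View pics/w0.png

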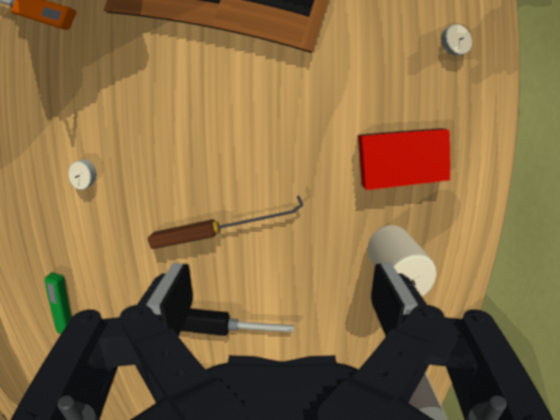

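Candidates: the snuffer is at (164,265) with its bell at (176,303), and the dipper at (258,228) has a hook and no bell, so it is a bystander. The black lighter is at (209,245). The green look-alike is at (172,178), and the orange one is at wrist pixel (45,10). The tray is at (385,190). Close crop next.

```bash
python3 - <<'E'
from h import *
crop('s0',130,215,250,320,5,'c1'); crop('s0',325,140,445,245,5,'c2')
a=cv2.imread('pics/c1.png');b=cv2.imread('pics/c2.png')
cv2.imwrite('pics/c12.png',cv2.resize(np.hstack([a,b]),(800,350)))
E
```

```text
(no output)
```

View pics/c1.png

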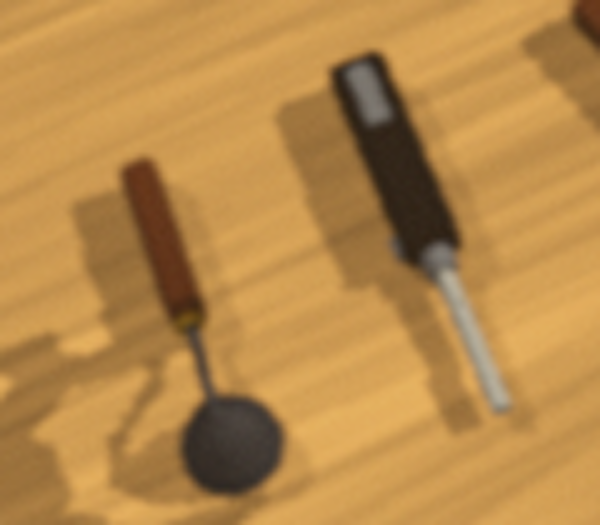

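View pics/c2.png

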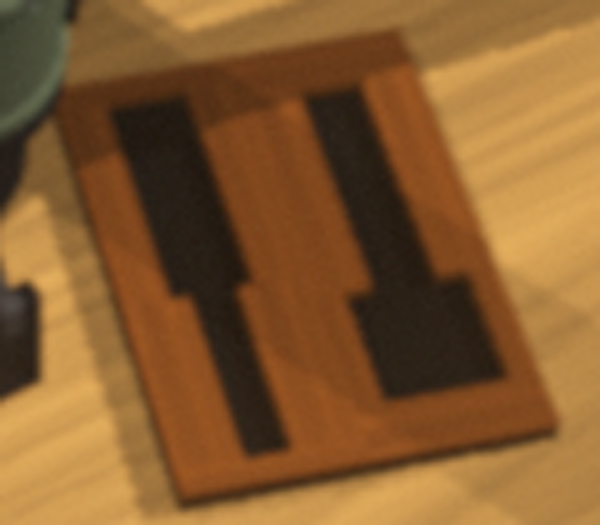

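```bash
python3 - <<'E'
from h import *
from scipy.optimize import least_squares
f=np.load('pics/s0.npz')
def P(u0,v0,x,y,z): return at(f,u0+(x+.5)/5-.5,v0+(y+.5)/5-.5,z)
T=[(-.13,-.1),(-.13,.1),(.13,.1),(.13,-.1)]
W=np.array([P(325,140,*p,.014)[:2] for p in[(57,92),(402,28),(556,422),(182,497)]])
print(W.round(3))
def r(q):
    c,s=np.cos(q[2]),np.sin(q[2]); return (np.array(T)@np.array([[c,s],[-s,c]])+q[:2]-W).ravel()
q=least_squares(r,[*W.mean(0),0]).x; print('tray',q,np.abs(r(q)).max())
for n,p in dict(lback=(357,64,.026),lfront=(434,250,.022),ltip=(502,407,.016),sback=(138,162,.024),sfront=(188,314,.022),bell=(232,445,.022)).items(): print(n,P(130,215,*p).round(4))
c,s=np.cos(q[2]),np.sin(q[2])
# pocket edges in tray frame (rim)
for n,p in dict(l_back=(150,103),l_tip=(268,450),s_back=(335,92),s_end=(445,388)).items():
    d=P(325,140,*p,.014)[:2]-q[:2]; print(n,(np.array([[c,s],[-s,c]])@d).round(4))
E
```

```text
[[0.411 0.216]
 [0.465 0.407]
 [0.711 0.331]
 [0.657 0.142]]
tray [ 0.56117663  0.27391168 -0.28755194] 0.003414737267781076
lback [ 0.4424 -0.1995  0.026 ]
lfront [ 0.5533 -0.2076  0.022 ]
ltip [ 0.6403 -0.2125  0.016 ]
sback [ 0.4406 -0.3173  0.024 ]
sfront [ 0.5279 -0.3259  0.022 ]
bell [ 0.6    -0.3324  0.022 ]
l_back [-0.1092 -0.0503]
l_tip [ 0.1126 -0.0498]
s_back [-0.0952  0.0506]
s_end [0.0964 0.0491]
```

Request:
apply_moves(
  jaw=[1, 1, 1, 1, 1],
  translation=[
    [-0.023, -0.04, 0],
    [-0.046, -0.08, 0],
    [-0.07, -0.12, 0],
    [-0.093, -0.16, 0],
    [-0.117, -0.204, 0],
  ],
  angular=[
    [0, 0, 8],
    [0, 0, 16],
    [0, 0, 24],
    [0, 0, 32],
    [0, 0, 40],
  ],
)

```text
clock: 0.65
position: [0.5078, -0.2034, 0.2502]
tool_rot: [-1.571, 0.0, -0.872]
force: [1.0, -0.7, -0.1]
grip_width: 0.0854
```

Request:
apply_moves(
  jaw=[1, 1, 1, 1, 1],
  translation=[
    [0, 0, 0],
    [0, 0, 0],
    [0, 0, -0.02],
    [0, 0, -0.04],
    [0, 0, -0.05],
  ],
  angular=[
    [0, 0, 8],
    [0, 0, 16],
    [0, 0, 24],
    [0, 0, 32],
    [0, 0, 40],
  ],
)

```text
clock: 1.15
position: [0.5084, -0.202, 0.1988]
tool_rot: [-1.57, 0.002, -0.174]
force: [-0.2, -0.3, 0.8]
grip_width: 0.0856
```

Request:
apply_moves(
  jaw=[0.3, 0.3, 0.3],
  translation=[
    [0, 0, 0],
    [0, 0, 0],
    [0, 0, 0],
  ],
  angular=[
    [0, 0, 6],
    [0, 0, 6],
    [0, 0, 6],
  ],
)

```text
clock: 1.45
position: [0.5091, -0.2024, 0.2004]
tool_rot: [-1.571, -0.0, -0.079]
force: [0.0, -0.1, 0.6]
grip_width: 0.0554
```

```bash
python3 - <<'E'
from h import *
f=grab('wrist','w1');o=observe()
from scipy.spatial.transform import Rotation as Ro
print(o['clock'],o['position'].round(4),np.degrees(o['tool_rot']).round(2),o['qpos'].round(2),o['grip_width'],bot.nose_length)
E
```

```text
1.5 [ 0.5091 -0.2023  0.2004] [-9.001e+01 -1.000e-02 -4.510e+00] [ 0.52  0.48 -0.34  1.84  0.2   0.86  1.58] 0.0554284280712622 0.019
```

View pics/w1.png

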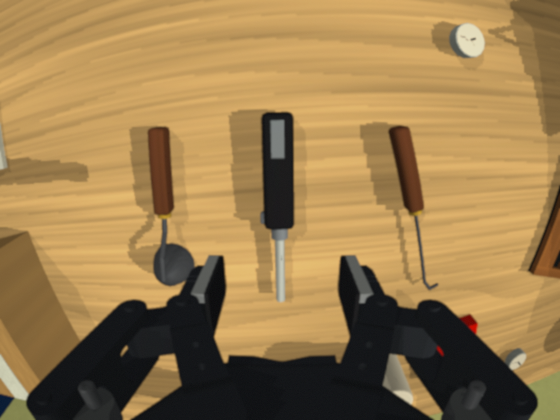

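The wrist view confirms the choice. The black lighter runs from (277,114) to (280,300). The snuffer, with its bell at (173,262), is on the left, and the dipper with its hook is on the right.

```bash
python3 - <<'E'
from h import *
f=np.load('pics/w1.npz')
for n,p in dict(lback=(277.5,114,.026),lfront=(279.5,228,.026),ltip=(280.5,300,.016),sback=(159,128,.024),sfront=(164,214,.024),bell=(173.5,264,.025)).items(): print(n,at(f,*p,True).round(4))
print(f['R'].round(3), -f['R'].T@f['t'])
E
```

```text
lback [ 0.4385 -0.2003  0.026 ]
lfront [ 0.548  -0.2073  0.026 ]
ltip [ 0.6392 -0.2137  0.016 ]
sback [ 0.4389 -0.3145  0.024 ]
sfront [ 0.5254 -0.3237  0.024 ]
bell [ 0.582  -0.3245  0.025 ]
[[ 0.079  0.997 -0.002]
 [ 0.95  -0.075  0.302]
 [ 0.301 -0.026 -0.953]] [ 0.43222063 -0.19554273  0.32342937]
```

Request:
apply_moves(
  jaw=[0.3, 0.3, 0.3, 0.3, 0.3],
  translation=[
    [-0.003, -0.002, -0.04],
    [-0.003, -0.002, -0.08],
    [-0.003, -0.002, -0.12],
    [-0.003, -0.002, -0.15],
    [-0.003, -0.002, -0.16],
  ],
  angular=[
    [0, 0, 0.7],
    [0, 0, 0.7],
    [0, 0, 0.7],
    [0, 0, 0.7],
    [0, 0, 0.7],
  ],
)

```text
clock: 2.0
position: [0.505, -0.2037, 0.038]
tool_rot: [-1.57, 0.003, -0.065]
force: [0.5, -0.1, 0.7]
grip_width: 0.0555
```

Request:
apply_moves(
  jaw=[0.3, 0.3, 0.3],
  translation=[
    [0, 0, -0.005],
    [0, 0, -0.01],
    [0, 0, -0.01],
  ],
  angular=[
    [0, 0, 0],
    [0, 0, 0],
    [0, 0, 0],
  ],
)

```text
clock: 2.3
position: [0.5065, -0.2044, 0.031]
tool_rot: [-1.571, -0.001, -0.064]
force: [0.8, 0.0, 0.1]
grip_width: 0.0557
```

```bash
python3 - <<'E'
from h import *
f=grab('side','d2');g=grab('wrist','w2');o=observe()
print(o['clock'],o['position'].round(4),np.degrees(o['tool_rot']).round(2),o['force'].round(1))
# project grip point to crop
p=f['R']@np.array([.506,-.2045,.02])+f['t'];u,v=(f['mtx']@p/p[2])[:2];print(u,v)
u,v=int(u),int(v); crop('d2',u-65,v-60,u+65,v+45,4,'c3')
a=cv2.imread('pics/c3.png');b=cv2.imread('pics/w2.png')[:,130:430]
cv2.imwrite('pics/c3b.png',np.hstack([cv2.resize(a,(480,388)),cv2.resize(b,(277,388))]))
E
```

```text
2.4 [ 0.5066 -0.2045  0.0313] [-9.003e+01 -8.000e-02 -3.650e+00] [-0.  -0.7 -0. ]
276.7140159745574 276.454975465909
```

View pics/c3b.png

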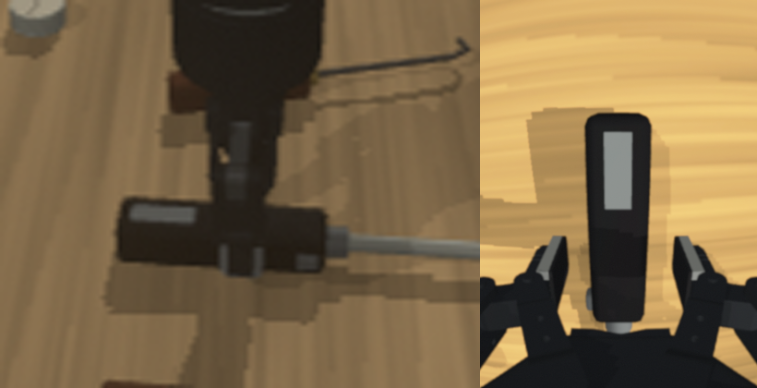

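The grip is straddled and centred: the lighter's body lies between the pads, 50 mm or so clear of the dipper. Closing now.

Request:
apply_moves(
  jaw=[-0.5, -0.5, -0.5, -0.5, -0.5],
  translation=[
    [0, 0, 0],
    [0, 0, 0],
    [0, 0, 0],
    [0, 0, 0],
    [0, 0, 0],
  ],
  angular=[
    [0, 0, 0],
    [0, 0, 0],
    [0, 0, 0],
    [0, 0, 0],
    [0, 0, 0],
  ],
  newtons=50,
)

```text
clock: 2.9
position: [0.5064, -0.2045, 0.0311]
tool_rot: [-1.571, -0.001, -0.063]
force: [-3.1, 0.2, 10.9]
grip_width: 0.0288
```

```bash
python3 - <<'E'
from h import *
f=np.load('pics/d2.npz')
c,d=ray(f,276.5,290.4)
for y in(-.232,-.247): print(c+d*(y-c[1])/d[1])
E
```

```text
[ 0.50612062 -0.232       0.00894639]
[ 0.5062952  -0.247       0.02497242]
```

Request:
apply_moves(
  jaw=[-0.5, -0.5, -0.5, -0.5, -0.5],
  translation=[
    [0, 0, 0.02],
    [0, 0, 0.05],
    [0, 0, 0.09],
    [0, 0, 0.13],
    [0, 0, 0.16],
  ],
  angular=[
    [0, 0, 0],
    [0, 0, 0],
    [0, 0, 0],
    [0, 0, 0],
    [0, 0, 0],
  ],
)

```text
clock: 3.4
position: [0.5063, -0.2043, 0.1929]
tool_rot: [-1.571, -0.002, -0.063]
force: [-0.5, -0.1, -0.7]
grip_width: 0.0285
```

Request:
apply_moves(
  jaw=[-0.5, -0.5, -0.5, -0.5, -0.5],
  translation=[
    [0.005, 0.03, 0],
    [0.01, 0.07, 0],
    [0.01, 0.11, 0],
    [0.01, 0.15, 0],
    [0.01, 0.19, 0],
  ],
  angular=[
    [0, 0, -1],
    [0, 0, -2],
    [0, 0, -3],
    [0, 0, -4.5],
    [0, 0, -6],
  ],
)

```text
clock: 3.9
position: [0.5158, -0.0128, 0.1906]
tool_rot: [-1.571, -0.0, -0.169]
force: [0.7, 0.2, -1.0]
grip_width: 0.0286
```

Request:
apply_moves(
  jaw=[-0.5, -0.5, -0.5, -0.5, -0.5],
  translation=[
    [0, 0.04, 0],
    [0, 0.08, 0],
    [0, 0.12, 0],
    [0, 0.16, 0],
    [0, 0.19, 0],
  ],
  angular=[
    [0, 0, -1],
    [0, 0, -2],
    [0, 0, -3],
    [0, 0, -4.5],
    [0, 0, -6.7],
  ],
)

```text
clock: 4.4
position: [0.5156, 0.1784, 0.1906]
tool_rot: [-1.57, -0.0, -0.284]
force: [0.6, -0.8, -0.5]
grip_width: 0.029
```

Request:
apply_moves(
  jaw=[-0.5, -0.5, -0.5, -0.5],
  translation=[
    [0, 0.03, 0],
    [0, 0.06, 0],
    [0, 0.06, 0],
    [0, 0.06, 0],
  ],
  angular=[
    [0, 0, 0],
    [0, 0, 0],
    [0, 0, 0],
    [0, 0, 0],
  ],
)

```text
clock: 4.8
position: [0.5158, 0.236, 0.1903]
tool_rot: [-1.571, 0.0, -0.284]
force: [-0.8, -0.3, -1.1]
grip_width: 0.0285
```

```bash
python3 - <<'E'
from h import *
g=grab('wrist','w3');o=observe()
print(o['clock'],o['position'].round(4),np.degrees(o['tool_rot']).round(2),o['force'].round(1),o['grip_width'],o['qpos'].round(2))
E
```

```text
4.85 [0.516  0.2351 0.1903] [-90.03   0.   -16.33] [-0.6 -0.2 -1.4] 0.028788532614256006 [-0.28  0.52 -0.35  1.8   0.23  0.86  0.55]
```

View pics/w3.png

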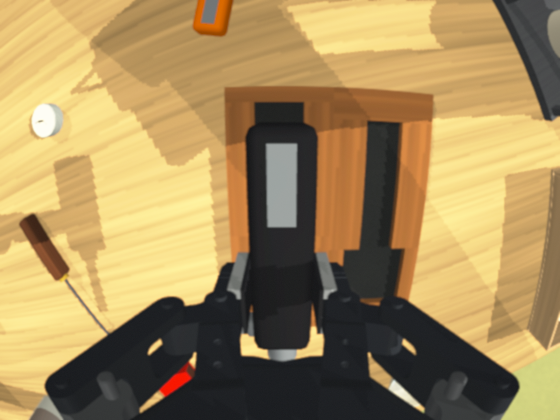

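The lighter is held straight, with its back end at (282,125). Its pocket's back end shows at (255–303,102), and the snuffer pocket at (368–400,122) to (345,250). The orange look-alike is at (212,15).

```bash
python3 - <<'E'
from h import *
f=np.load('pics/w3.npz')
q=[.5612,.2739,-.2876];c,s=np.cos(q[2]),np.sin(q[2])
for n,p in dict(corL=(225,87),corR=(433,95),lbL=(255,102),lbR=(304,102),sbL=(368,121),sbR=(401,122),sqL=(345,249),sqR=(406,250)).items():
    w=at(f,*p,.014,True); print(n,w.round(4),(np.array([[c,s],[-s,c]])@(w[:2]-q[:2])).round(4))
print('held back',at(f,282,124,.186,True).round(4),'front',at(f,282,349,.186,True).round(4))
E
```

```text
corL [0.4088 0.2137 0.014 ] [-0.1291 -0.1009]
corR [0.4649 0.404  0.014 ] [-0.1293  0.0974]
lbL [0.4306 0.2359 0.014 ] [-0.1145 -0.0735]
lbR [0.4431 0.2786 0.014 ] [-0.1146 -0.029 ]
sbL [0.4751 0.3319 0.014 ] [-0.0991  0.0312]
sbR [0.4835 0.364  0.014 ] [-0.1     0.0643]
sqL [0.5949 0.281  0.014 ] [0.0303 0.0163]
sqR [0.6168 0.3453 0.014 ] [0.033  0.0843]
held back [0.4483 0.2564 0.186 ] front [0.5546 0.2255 0.186 ]
```

Request:
apply_moves(
  jaw=[-0.5, -0.5, -0.5, -0.5, -0.5],
  translation=[
    [0.001, 0, -0.04],
    [0.001, 0, -0.08],
    [0.001, 0, -0.11],
    [0.001, 0, -0.125],
    [0.001, 0, -0.135],
  ],
  angular=[
    [0, 0, 0],
    [0, 0, 0],
    [0, 0, 0],
    [0, 0, 0],
    [0, 0, 0],
  ],
)

```text
clock: 5.35
position: [0.5171, 0.2349, 0.0546]
tool_rot: [-1.572, 0.0, -0.286]
force: [0.2, 0.7, -1.0]
grip_width: 0.0288
```

Request:
apply_moves(
  jaw=[-0.5, -0.5, -0.5, -0.5, -0.5],
  translation=[
    [0, 0, -0.003],
    [0, 0, -0.006],
    [0, 0, -0.009],
    [0, 0, -0.012],
    [0, 0, -0.014],
  ],
  angular=[
    [0, 0, 0],
    [0, 0, 0],
    [0, 0, 0],
    [0, 0, 0],
    [0, 0, 0],
  ],
)

```text
clock: 5.85
position: [0.5172, 0.2358, 0.0414]
tool_rot: [-1.571, -0.0, -0.285]
force: [-0.8, 0.1, -0.7]
grip_width: 0.0286
```

Request:
apply_moves(
  jaw=[-0.5, -0.5, -0.5, -0.5, -0.5],
  translation=[
    [0, 0, -0.001],
    [0, 0, -0.002],
    [0, 0, -0.003],
    [0, 0, -0.004],
    [0, 0, -0.004],
  ],
  angular=[
    [0, 0, 0],
    [0, 0, 0],
    [0, 0, 0],
    [0, 0, 0],
    [0, 0, 0],
  ],
)

```text
clock: 6.35
position: [0.517, 0.2358, 0.0372]
tool_rot: [-1.571, 0.0, -0.285]
force: [0.3, -0.1, -0.6]
grip_width: 0.0287
```

```bash
python3 - <<'E'
from h import *
g=grab('scene','s4');o=observe()
print(o['clock'],o['position'].round(4),o['force'].round(1),o['moment'].round(2),o['grip_width'])
crop('s4',325,140,445,245,5,'c4')
E
```

```text
6.4 [0.5171 0.2358 0.0372] [ 0.8 -0.7 -1.4] [ 0.03 -0.    0.02] 0.02870010529160825
```

View pics/c4.png

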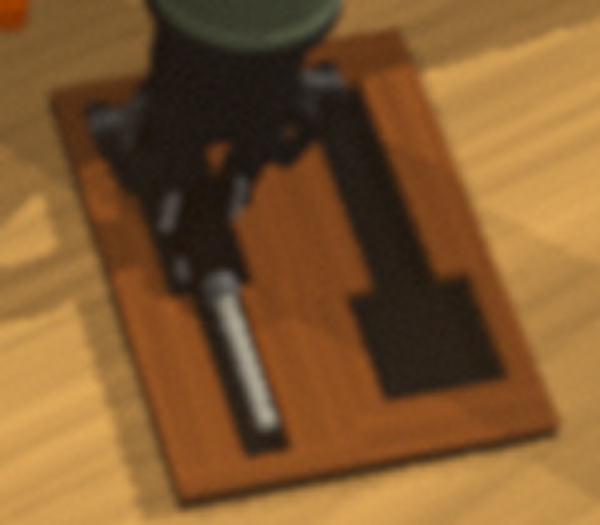

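The lighter is inside its pocket, with the neck tip at crop (265,425) within the slot, and no contact yet. I'll lower it to touch.

Request:
apply_moves(
  jaw=[-0.5, -0.5, -0.5],
  translation=[
    [0, 0, -0.0007],
    [0, 0, -0.0014],
    [0, 0, -0.0014],
  ],
  angular=[
    [0, 0, 0],
    [0, 0, 0],
    [0, 0, 0],
  ],
)

```text
clock: 6.7
position: [0.5171, 0.2358, 0.0361]
tool_rot: [-1.571, -0.0, -0.285]
force: [-1.4, 0.1, 5.5]
grip_width: 0.0285
```

Request:
apply_moves(
  jaw=[-0.5, -0.5, -0.5],
  translation=[
    [0, 0, -0.0007],
    [0, 0, -0.0014],
    [0, 0, -0.0014],
  ],
  angular=[
    [0, 0, 0],
    [0, 0, 0],
    [0, 0, 0],
  ],
)

```text
clock: 7.0
position: [0.5172, 0.2358, 0.036]
tool_rot: [-1.571, -0.001, -0.285]
force: [-9.7, -5.0, 34.5]
grip_width: 0.0285
```

Contact at z = 0.036. I'll ease off, then let go.

Request:
apply_moves(
  jaw=[-0.5, -0.2, 0.1, 0.1, 0.1],
  translation=[
    [0, 0, 0.0014],
    [0, 0, 0.0014],
    [0, 0, 0.0014],
    [0, 0, 0.0014],
    [0, 0, 0.0014],
  ],
  angular=[
    [0, 0, 0],
    [0, 0, 0],
    [0, 0, 0],
    [0, 0, 0],
    [0, 0, 0],
  ],
)

```text
clock: 7.5
position: [0.517, 0.2358, 0.0357]
tool_rot: [-1.571, 0.0, -0.285]
force: [-0.3, 0.5, -0.3]
grip_width: 0.0467
```

Request:
apply_moves(
  jaw=[0.1, 0.1, 0.1, 0.1, 0.1],
  translation=[
    [0, 0, 0.02],
    [0, 0, 0.05],
    [0, 0, 0.09],
    [0, 0, 0.13],
    [0, 0, 0.16],
  ],
  angular=[
    [0, 0, 0],
    [0, 0, 0],
    [0, 0, 0],
    [0, 0, 0],
    [0, 0, 0],
  ],
)

```text
clock: 8.0
position: [0.5173, 0.2359, 0.1982]
tool_rot: [-1.57, -0.001, -0.285]
force: [1.1, -0.2, -0.1]
grip_width: 0.0472
```

```bash
python3 - <<'E'
from h import *
g=grab('wrist','w5');o=observe()
print(o['clock'],o['position'].round(4),np.degrees(o['tool_rot']).round(2),o['force'].round(1),o['grip_width'])
E
```

```text
8.05 [0.5187 0.2368 0.2022] [-89.75  -0.27 -16.33] [2.6 0.6 6.8] 0.04714631143423381
```

View pics/w5.png

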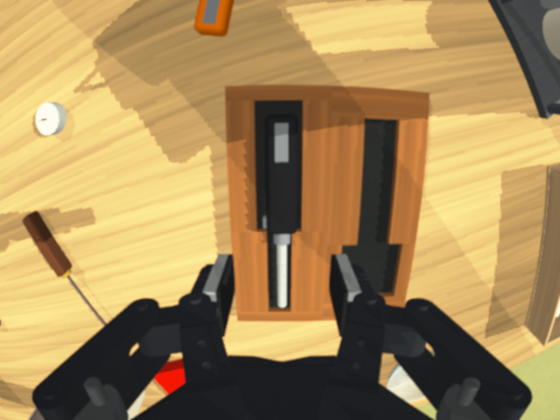

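The lighter lies in its pocket, body at (281,170) and tip at (282,308), free of the fingers. Next is the snuffer.

Request:
apply_moves(
  jaw=[0.1, 0.1, 0.1, 0.1, 0.1],
  translation=[
    [0, -0.03, 0],
    [0, -0.07, 0],
    [0, -0.11, 0],
    [0, -0.15, 0],
    [0, -0.19, 0],
  ],
  angular=[
    [0, 0, 1],
    [0, 0, 2],
    [0, 0, 3],
    [0, 0, 4],
    [0, 0, 5],
  ],
)

```text
clock: 8.55
position: [0.5168, 0.0442, 0.1957]
tool_rot: [-1.571, 0.0, -0.197]
force: [0.9, -0.3, -0.0]
grip_width: 0.0472
```

Request:
apply_moves(
  jaw=[0.1, 0.1, 0.1, 0.1, 0.1],
  translation=[
    [-0.004, -0.04, 0],
    [-0.008, -0.08, 0],
    [-0.012, -0.12, 0],
    [-0.016, -0.16, 0],
    [-0.019, -0.2, 0],
  ],
  angular=[
    [0, 0, 1],
    [0, 0, 2],
    [0, 0, 3],
    [0, 0, 4],
    [0, 0, 5.5],
  ],
)

```text
clock: 9.05
position: [0.4976, -0.1559, 0.1958]
tool_rot: [-1.571, -0.0, -0.101]
force: [1.5, -0.3, 0.4]
grip_width: 0.0469
```

Request:
apply_moves(
  jaw=[0.1, 0.1, 0.1, 0.1, 0.1],
  translation=[
    [0, -0.04, 0],
    [0, -0.08, 0],
    [0, -0.12, 0],
    [0, -0.15, 0],
    [0, -0.168, 0],
  ],
  angular=[
    [0, 0, 0],
    [0, 0, 0],
    [0, 0, 0],
    [0, 0, 0],
    [0, 0, 0],
  ],
)

```text
clock: 9.55
position: [0.4974, -0.3247, 0.1954]
tool_rot: [-1.571, 0.001, -0.104]
force: [0.3, 0.6, -0.4]
grip_width: 0.0471
```

Request:
apply_moves(
  jaw=[0.1, 0.1, 0.1, 0.1],
  translation=[
    [0, 0, -0.03],
    [0, 0, -0.06],
    [0, 0, -0.08],
    [0, 0, -0.08],
  ],
  angular=[
    [0, 0, 0],
    [0, 0, 0],
    [0, 0, 0],
    [0, 0, 0],
  ],
)

```text
clock: 9.95
position: [0.4971, -0.3207, 0.1134]
tool_rot: [-1.569, 0.004, -0.1]
force: [-0.1, 0.9, 0.7]
grip_width: 0.0469
```

```bash
python3 - <<'E'
from h import *
g=grab('wrist','w6');o=observe()
print(o['clock'],o['position'].round(4),np.degrees(o['tool_rot']).round(2),o['force'].round(1),o['grip_width'])
E
```

```text
10.0 [ 0.4979 -0.3212  0.1152] [-89.93   0.1   -5.76] [ 0.2  0.1 -0.2] 0.04694281546498403
```

View pics/w6.png

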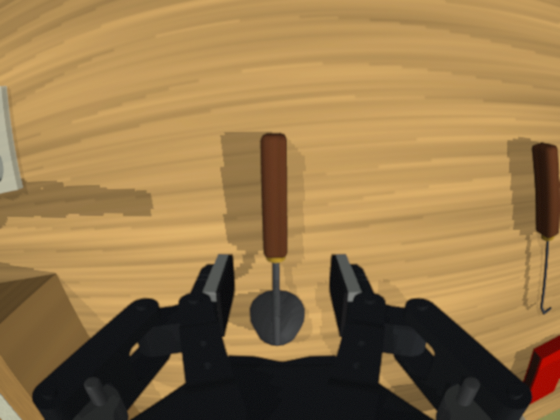

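```bash
python3 - <<'E'
from h import *
f=np.load('pics/w6.npz')
for n,p in dict(sback=(273.5,133,.023),sfront=(276,258,.022),bell=(277,318,.022)).items(): print(n,at(f,*p,True).round(4))
print(observe()['position'])
E
```

```text
sback [ 0.4367 -0.3194  0.023 ]
sfront [ 0.5267 -0.3273  0.022 ]
bell [ 0.5816 -0.3324  0.022 ]
[ 0.49788586 -0.32120461  0.11515315]
```

Request:
apply_moves(
  jaw=[0.1, 0.1, 0.1, 0.1, 0.1],
  translation=[
    [-0.001, -0.003, -0.03],
    [-0.001, -0.003, -0.06],
    [-0.001, -0.003, -0.075],
    [-0.001, -0.003, -0.085],
    [-0.001, -0.003, -0.085],
  ],
  angular=[
    [0, 0, 0.5],
    [0, 0, 0.5],
    [0, 0, 0.5],
    [0, 0, 0.5],
    [0, 0, 0.5],
  ],
)

```text
clock: 10.5
position: [0.4973, -0.325, 0.0308]
tool_rot: [-1.571, 0.0, -0.093]
force: [0.4, -1.0, 0.2]
grip_width: 0.0471
```

Request:
apply_moves(
  jaw=[-0.2, -0.5, -0.8, -0.8, -0.8],
  translation=[
    [0, 0, 0],
    [0, 0, 0],
    [0, 0, 0],
    [0, 0, 0],
    [0, 0, 0],
  ],
  angular=[
    [0, 0, 0],
    [0, 0, 0],
    [0, 0, 0],
    [0, 0, 0],
    [0, 0, 0],
  ],
  newtons=50,
)

```text
clock: 11.0
position: [0.4976, -0.3256, 0.0322]
tool_rot: [-1.572, -0.001, -0.093]
force: [-3.4, 1.7, 8.5]
grip_width: 0.0163
```

Request:
apply_moves(
  jaw=[-0.8, -0.8, -0.8, -0.8, -0.8],
  translation=[
    [0, 0, 0.02],
    [0, 0, 0.05],
    [0, 0, 0.09],
    [0, 0, 0.13],
    [0, 0, 0.17],
  ],
  angular=[
    [0, 0, 0],
    [0, 0, 0],
    [0, 0, 0],
    [0, 0, 0],
    [0, 0, 0],
  ],
)

```text
clock: 11.5
position: [0.4968, -0.3252, 0.2032]
tool_rot: [-1.571, -0.001, -0.093]
force: [0.6, -0.8, -1.7]
grip_width: 0.0166
```

Request:
apply_moves(
  jaw=[-0.8, -0.8, -0.8, -0.8, -0.8],
  translation=[
    [0.005, 0.03, 0],
    [0.01, 0.07, 0],
    [0.015, 0.11, 0],
    [0.02, 0.15, 0],
    [0.025, 0.19, 0],
  ],
  angular=[
    [0, 0, -1],
    [0, 0, -2],
    [0, 0, -3],
    [0, 0, -4],
    [0, 0, -5],
  ],
)

```text
clock: 12.0
position: [0.522, -0.1338, 0.2017]
tool_rot: [-1.571, -0.001, -0.181]
force: [1.5, 0.3, -1.5]
grip_width: 0.0166
```

Request:
apply_moves(
  jaw=[-0.8, -0.8, -0.8, -0.8, -0.8],
  translation=[
    [0.005, 0.04, 0],
    [0.01, 0.08, 0],
    [0.015, 0.12, 0],
    [0.02, 0.16, 0],
    [0.025, 0.2, 0],
  ],
  angular=[
    [0, 0, -1],
    [0, 0, -2],
    [0, 0, -3],
    [0, 0, -4],
    [0, 0, -6.2],
  ],
)

```text
clock: 12.5
position: [0.5471, 0.0663, 0.2016]
tool_rot: [-1.571, -0.001, -0.289]
force: [1.2, -0.7, -1.3]
grip_width: 0.0162
```

Request:
apply_moves(
  jaw=[-0.8, -0.8, -0.8, -0.8, -0.8],
  translation=[
    [0, 0.04, 0],
    [0, 0.08, 0],
    [0, 0.12, 0],
    [0, 0.16, 0],
    [0, 0.2, 0],
  ],
  angular=[
    [0, 0, 0],
    [0, 0, 0],
    [0, 0, 0],
    [0, 0, 0],
    [0, 0, 0],
  ],
)

```text
clock: 13.0
position: [0.5469, 0.2663, 0.2016]
tool_rot: [-1.57, -0.001, -0.288]
force: [1.5, -0.5, -0.5]
grip_width: 0.0162
```

Request:
apply_moves(
  jaw=[-0.8, -0.8, -0.8, -0.8, -0.8],
  translation=[
    [0, 0.03, 0],
    [0, 0.065, 0],
    [0, 0.065, 0],
    [0, 0.065, -0.04],
    [0, 0.065, -0.04],
  ],
  angular=[
    [0, 0, 0],
    [0, 0, 0],
    [0, 0, 0],
    [0, 0, 0],
    [0, 0, 0],
  ],
)

```text
clock: 13.5
position: [0.5453, 0.3284, 0.1576]
tool_rot: [-1.575, 0.003, -0.288]
force: [-0.9, -1.1, -2.2]
grip_width: 0.0161
```

```bash
python3 - <<'E'
from h import *
g=grab('wrist','w7');g=grab('scene','s7');o=observe()
print(o['clock'],o['position'].round(4),np.degrees(o['tool_rot']).round(2),o['force'].round(1),o['moment'].round(2),o['grip_width'])
crop('w7',140,60,460,380,1.2,'a');crop('s7',320,110,450,240,3,'b')
a=cv2.imread('pics/a.png');b=cv2.resize(cv2.imread('pics/b.png'),(a.shape[1],a.shape[0]))
cv2.imwrite('pics/c7.png',np.hstack([a,b]))
E
```

```text
13.6 [0.547  0.3294 0.1615] [-9.005e+01  3.000e-02 -1.654e+01] [-0.4 -0.6 -0.7] [-0.01  0.   -0.01] 0.016404022891789893
```

View pics/c7.png

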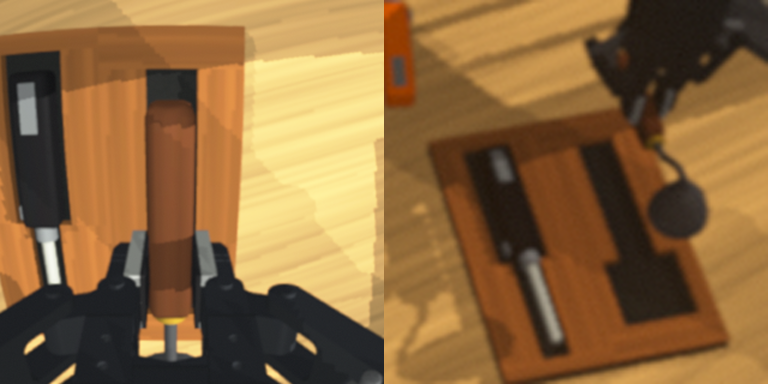

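The snuffer is held straight, with the handle at (171,210) over its slot. The lighter is seated in its pocket. Lowering.

Request:
apply_moves(
  jaw=[-0.8, -0.8, -0.8, -0.8, -0.8],
  translation=[
    [0, 0.0005, -0.04],
    [0, 0.0005, -0.07],
    [0, 0.0005, -0.09],
    [0, 0.0005, -0.105],
    [0, 0.0005, -0.105],
  ],
  angular=[
    [0, 0, 0],
    [0, 0, 0],
    [0, 0, 0],
    [0, 0, 0],
    [0, 0, 0],
  ],
)

```text
clock: 14.1
position: [0.547, 0.33, 0.0555]
tool_rot: [-1.572, 0.001, -0.289]
force: [-0.4, -0.8, -1.8]
grip_width: 0.0166
```

Request:
apply_moves(
  jaw=[-0.8, -0.8, -0.8, -0.8, -0.8],
  translation=[
    [0, 0, -0.003],
    [0, 0, -0.006],
    [0, 0, -0.009],
    [0, 0, -0.011],
    [0, 0, -0.011],
  ],
  angular=[
    [0, 0, 0],
    [0, 0, 0],
    [0, 0, 0],
    [0, 0, 0],
    [0, 0, 0],
  ],
)

```text
clock: 14.6
position: [0.547, 0.3303, 0.0448]
tool_rot: [-1.571, 0.0, -0.288]
force: [-0.4, 0.2, -1.6]
grip_width: 0.0163
```

```bash
python3 - <<'E'
from h import *
g=grab('scene','s8');o=observe()
print(o['clock'],o['position'].round(4),o['force'].round(1),o['moment'].round(2),o['grip_width'])
crop('s8',325,140,445,245,5,'c8')
E
```

```text
14.65 [0.5471 0.3303 0.0449] [-0.4 -0.4 -1.8] [-0.01  0.08  0.01] 0.016699574390325676
```

View pics/c8.png

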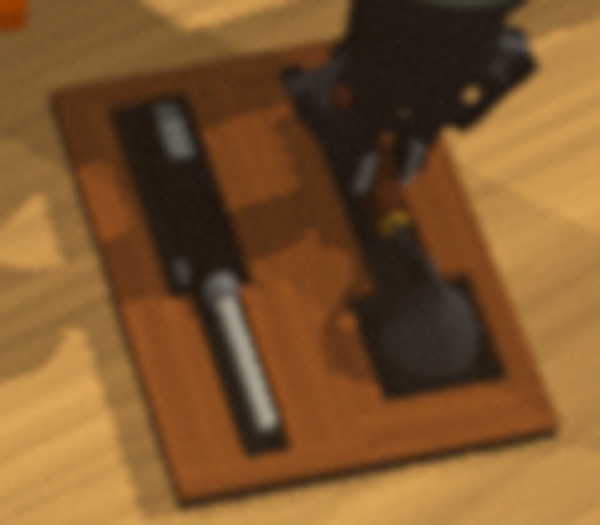

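The bell at (430,328) is inside the square and not yet touching. Lowering to contact.

Request:
apply_moves(
  jaw=[-0.8, -0.8, -0.8, -0.8, -0.8],
  translation=[
    [0, 0, -0.002],
    [0, 0, -0.004],
    [0, 0, -0.006],
    [0, 0, -0.007],
    [0, 0, -0.007],
  ],
  angular=[
    [0, 0, 0],
    [0, 0, 0],
    [0, 0, 0],
    [0, 0, 0],
    [0, 0, 0],
  ],
)

```text
clock: 15.15
position: [0.547, 0.3302, 0.0377]
tool_rot: [-1.571, 0.0, -0.288]
force: [0.1, -0.5, -2.1]
grip_width: 0.0167
```

Request:
apply_moves(
  jaw=[-0.8, -0.8, -0.8],
  translation=[
    [0, 0, -0.0005],
    [0, 0, -0.001],
    [0, 0, -0.001],
  ],
  angular=[
    [0, 0, 0],
    [0, 0, 0],
    [0, 0, 0],
  ],
)

```text
clock: 15.45
position: [0.5471, 0.3303, 0.0372]
tool_rot: [-1.571, -0.0, -0.288]
force: [-1.8, -0.5, 5.4]
grip_width: 0.0165
```

Request:
apply_moves(
  jaw=[-0.8, -0.5, -0.2, -0.1, -0.1],
  translation=[
    [0, 0, -0.0002],
    [0, 0, -0.0002],
    [0, 0, 0],
    [0, 0, 0],
    [0, 0, 0],
  ],
  angular=[
    [0, 0, 0],
    [0, 0, 0],
    [0, 0, 0],
    [0, 0, 0],
    [0, 0, 0],
  ],
)

```text
clock: 15.95
position: [0.5471, 0.3303, 0.0368]
tool_rot: [-1.571, 0.0, -0.288]
force: [0.2, -0.8, -0.2]
grip_width: 0.0381
```

Request:
apply_moves(
  jaw=[-0.1, -0.1, -0.1, -0.1, -0.1],
  translation=[
    [0, 0, 0.02],
    [0, 0, 0.05],
    [0, 0, 0.09],
    [0, 0, 0.13],
    [0, 0, 0.17],
  ],
  angular=[
    [0, 0, 0],
    [0, 0, 0],
    [0, 0, 0],
    [0, 0, 0],
    [0, 0, 0],
  ],
)

```text
clock: 16.45
position: [0.5469, 0.3302, 0.2085]
tool_rot: [-1.571, 0.0, -0.288]
force: [0.3, 0.4, 1.2]
grip_width: 0.0386
```

Request:
apply_moves(
  jaw=[-0.1, -0.1, -0.1, -0.1, -0.1],
  translation=[
    [0, -0.04, 0],
    [0, -0.08, 0],
    [0, -0.12, 0],
    [0, -0.16, 0],
    [0, -0.18, 0],
  ],
  angular=[
    [0, 0, 0],
    [0, 0, 0],
    [0, 0, 0],
    [0, 0, 0],
    [0, 0, 0],
  ],
)

```text
clock: 16.95
position: [0.5472, 0.1465, 0.207]
tool_rot: [-1.572, -0.001, -0.291]
force: [0.3, -0.3, 0.4]
grip_width: 0.0383
```

```bash
python3 - <<'E'
from h import *
g=grab('scene','s9');h=grab('wrist','w9')
o=observe();print(o['clock'],o['position'].round(3),o['force'].round(1))
crop('s9',325,140,445,245,4,'a');b=cv2.imread('pics/s9.png');a=cv2.imread('pics/a.png')
cv2.imwrite('pics/c9.png',np.hstack([a,cv2.resize(b[150:340,130:365],None,fx=1.34,fy=420/190)]))
E
```

```text
17.05 [0.547 0.147 0.207] [-0.3  0.4 -1.1]
```

The picture limit is reached, so I'll check numerically: colours at the predicted points of both seated tools, and whether the bystanders' image regions changed.

```bash
python3 - <<'E'
from h import *
f=np.load('pics/s9.npz');g=np.load('pics/s0.npz');w=np.load('pics/w9.npz')
I=f['pixels'].astype(int);J=g['pixels'].astype(int)
for n,(u0,v0,u1,v1) in dict(dipper=(240,208,302,268),pillar=(284,290,318,335),matchbox=(318,270,372,322)).items():
    d=np.abs(I[v0:v1,u0:u1]-J[v0:v1,u0:u1]).max(2); print(n,'mean diff',d.mean().round(1),'frac>60',(d>60).mean().round(3))
q=[.5612,.2739,-.2876];c,s=np.cos(q[2]),np.sin(q[2])
def px(x,y,z):
    X=np.array([q[0]+c*x-s*y,q[1]+s*x+c*y,z]);p=f['R']@X+f['t'];return (f['mtx']@p/p[2])[:2].round().astype(int)
# profile across handle/bell at underside=floor heights, lateral samples
for n,x,z,yc in(('handle',-.05,.029,.05),('handle2',-.02,.029,.05),('bell',.065,.03,.05),('body',-.06,.031,-.05),('neck',.06,.022,-.05)):
    print(n,[I[px(x,yc+dy,z)[1],px(x,yc+dy,z)[0]].tolist() for dy in np.arange(-.03,.031,.006)])
E
```

```text
dipper mean diff 6.6 frac>60 0.0
pillar mean diff 5.9 frac>60 0.0
matchbox mean diff 5.8 frac>60 0.0
handle [[94, 53, 23], [57, 35, 19], [36, 26, 17], [44, 24, 12], [63, 32, 17], [80, 42, 21], [89, 47, 24], [130, 71, 30], [137, 75, 29], [134, 73, 29], [140, 76, 30]]
handle2 [[95, 53, 23], [65, 37, 18], [38, 29, 18], [48, 29, 16], [68, 35, 17], [80, 42, 20], [80, 43, 21], [105, 58, 26], [129, 72, 28], [135, 74, 31], [143, 79, 32]]
bell [[39, 30, 21], [42, 30, 22], [45, 37, 29], [49, 40, 34], [50, 41, 34], [54, 44, 38], [59, 52, 44], [68, 61, 54], [50, 41, 34], [53, 32, 16], [103, 59, 24]]
body [[79, 47, 22], [34, 23, 17], [29, 21, 9], [33, 21, 15], [43, 36, 32], [63, 58, 54], [59, 53, 48], [47, 31, 21], [103, 56, 22], [117, 64, 26], [120, 66, 28]]
neck [[143, 80, 31], [141, 78, 31], [129, 73, 30], [51, 34, 21], [49, 40, 28], [150, 143, 126], [135, 124, 107], [122, 67, 30], [138, 76, 31], [130, 71, 30], [126, 69, 27]]
```

```bash
python3 -c "
from h import *
print(workorder.job_done())"
```

```text
the job is handed in; nothing more can be done
None
```

The stick lighter and the candle snuffer are both in their own pockets in the tray. Each was lowered until it touched the pocket floor and then released. I handed the job in at about 17 s on the robot's clock.

- **Seating:** Each tool touched down 5 mm above its pick-up height, which matches the pocket floor. The highest force reading I saw was about 35 N, through the held lighter as it touched down, within the limits.
- **Lighter:** A wrist picture after release and two later pictures show it in its pocket, slightly off centre but inside.
- **Snuffer:** The final picture could not be viewed because the 12-picture limit was reached. I checked colours in that image instead; they show the handle, bell and lighter neck where they should be. I have not looked at the snuffer after letting go.
- **Bystanders:** The dipper, pillar candle and matchbox look unchanged between the first and last scene pictures.
- **Small disagreements:** The tray measurements from two cameras agreed to within about 1–3 mm, well inside the pocket clearance of about 8 mm per side. The jaws closed to 16.5 mm on the 18 mm handle and to 28.7 mm on the 30 mm body, but both held firmly.

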